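# Unlock the organiser drawer with the coin key

## Task

Take the blue coin key from its cork stand, seat its blade in the slot of the orange fastener on top of the white organiser, press the fastener in gently against its spring and turn it clockwise a full quarter turn so that it springs back up and the drawer pops ajar. Use the key, not the fingers, on the fastener, never force it, and leave the other things on the shelf alone. Then put the key back upright in its stand, blade down and fully home, and let go.

Things in the scene. Friction and masses are not known exactly. Their poses are not given: they have to be found in the camera images.
- key: Coin key, 60 g: blue handle block 40 (its x) by 16 (its y) by 34 mm (z) above a flat steel blade 24 mm wide (x), 3 mm thick (y), 24 mm long. Origin at the centre of the blade's lower end, z up along the key: the handle spans 24 to 58 mm above it. Starts upright in the cork stand, blade down, the handle's underside on the stand's top. Half a turn about z makes no difference.
- keystand: Fixed cork block 70 (its x) by 50 (its y) by 34 mm high, origin at the centre of its underside on the shelf. A pocket 29 mm (along x) by 8 mm (along y), 30 mm deep, opens in the middle of its top. With the key home, the key's origin is 10 mm above the shelf.
- keystand_hole0 (a point): Centre of the pocket's mouth, at the top of the cork stand, 34 mm above the shelf; axes as the stand's.
- organiser: Fixed white organiser 200 (its x) by 160 (its y) by 100 mm high to its flat deck, origin under its centre on the shelf; the drawer front faces -x. Low bins on the deck's rear (x 22 to 98 mm) rise 35 mm above it. The fastener stands on the deck at x = -45 mm, y = 0; red dots beside it mark the locked slot line, green dots the open one.
- slot (a point): Centre of the slot's mouth, level with the top of the round orange head (40 mm across, 20 mm above the deck at rest); moves with it, x along the slot, z up. The slot runs right across the head, 4.8 mm wide, sloped lips widen it to 10 mm at the top. Its floor lies 5 to 14 mm below the top (varies, not measured: feel for it). The 3 mm blade has about 4 degrees of play in it.
- plunger (a joint): How far the fastener is pressed in, m: 0 at rest. Its spring resists with about 3 N at first plus 2.5 N per mm. It turns freely only while pressed 3 mm or more (10.5 N), less and it jams after a few degrees; pressed beyond 5 mm (15.5 N) the latch breaks. It can rise again only at the start and in the last 3 or 4 degrees of the quarter turn.
- fastener (a joint): Turn of the fastener, rad: 0 locked (slot along the organiser's y), growing clockwise seen from above, hard stop at 1.571 (slot along the organiser's x). Friction about 0.05 to 0.1 N m. It can rise again only beyond about 1.5. The plastic breaks if the key's contact forces on the fastener and organiser add up to more than 30 N (about 0.3 N m of moment at the stop).
- drawer (a joint): How far the drawer is out, m: 0 shut and locked. A spring pushes it out by about 0.03 by itself as soon as the fastener has been turned about two thirds of the way.
- drawer_front (a point): Middle of the drawer's front face at the height of its bar handle, which stands 35 mm off the face; moves with the drawer. It needs no handling.
- grinder: Bystander: stainless hand grinder, 50 mm across, 190 mm high with its crank. Origin at the centre of its underside. Leave it alone.
- jar: Bystander: glass jar with steel lid, 68 mm across, 110 mm high. Origin at the centre of its underside. Leave it alone.
- cup: Bystander: blue ceramic cup, 76 mm across, 75 mm high. Origin at the centre of its underside. Leave it alone.
- tin: Bystander: steel tin with paper band, 64 mm across, 90 mm high. Origin at the centre of its underside. Leave it alone.
- scoop: Bystander: small steel scoop lying flat, about 155 mm long, handle towards its -x. Origin under its handle, 20 mm from the bowl. Leave it alone.
- spice: Bystander: amber spice jar, 44 mm across, 95 mm high. Origin at the centre of its underside. Leave it alone.
Mind the look-alikes: they are no part of the job. Several things have the shape of the key; the one meant has the colours described above.

How it is judged:
By the outcome, as a careful person would: the job done as asked, in the order asked, and still so for the second after the job is handed in, with the robot touching nothing.
It also fails if it takes over 58 s, if anything falls off the work surface, if the arm or the gripper's body presses on something with over 40 N, if the wrist force passes 120 N, or if a joint passes its speed limit or range.

## Robot

A 6-joint arm with a two-finger parallel gripper is mounted at the origin on the work surface. World frame = base frame: x ahead of the robot, y to its left, z up, the work surface at z = 0. Lengths are in m, angles in rad, forces in N, time in s.
With the tool pointing down it reaches from about 0.3 to 0.875 m from the base axis. Payload 4.2 kg.
Tool frame: the origin (TCP) lies at the very end of the fingers, on their centre line; the grasp point (between the pads) lies 19 mm behind it; z points along the fingers, y is the direction in which the jaws open and shut (so a half turn about z gives the same grasp; the last joint's range is limited). The gripper opens to 85 mm and grips with 20 to 120 N. Pads are 22 mm wide; open, the fingers measure 114 mm over their backs; the gripper's body (76 mm by 85 mm) begins 54 mm behind the grasp point. The pads swing forward as they close: fully open they stand 13 mm farther back than shut.
Start: joints at [1.245, 0.32, 1.565, -0, 1.257, -0.02], TCP at [0.173, 0.548, 0.211] pointing down, gripper open.
Joint ranges: [-3.11, 3.11], [-0.84, 2.01], [0.21, 2.61], [-1.34, 4.49], [0.05, 2.63], [-2.56, 2.56]. Speed limits (rad/s): [2.57, 2.57, 3.14, 3.14, 3.14, 3.14].

## Interface

Orientations are given as a unit quaternion [x, y, z, w].
In Python, from workcell import readout, optics, ticket gives the robot as it stands. The module is installed in compiled form; this text tells all that it offers.
- The arm moves only by the shell command python3 -m handwheel 'ROWS' [OPENING] [FORCE]. ROWS is JSON, a list of rows, each a list of 2 entries, a list of its own where there are three numbers: the shift along the tool's x, y, z in mm, then the turn about the tool's z in rad. In form: [[[dx, dy, dz], spin], ...]. A call has 1 to 5 rows; each row shifts and turns the pose as measured when the row begins, along the tool's axes as they then stand; what a row does not reach is not made up. A row lasts 1/8 s, in which the tool goes at most 62.5 mm and 10.7 degrees, less where a joint would pass 70% of its speed; a pose out of reach is approached as far as the arm can. A call is refused whole if a number of a shift passes 62.5 or a number of a turn 0.188, either way. A call with a gripper value outside its range is refused whole. OPENING is the finger opening in mm, from 0 to 85.4, set as the call begins (- or left out, the last holds). The fingers move at their own pace and stop on an object; FORCE is the grip in N (left out, the last holds). Time passes only in rows, so rows that do not move let the fingers close. It gives the time, the measured TCP pose, the force and the opening at its end, in the units of the state.
- readout.sense(): the state, without advancing time (a new reading comes with each control period).
- optics.grab_frame(name): name is "scene" or "top" or "wrist"; returns a dict with "frame" (420x560x3 uint8, blue, green, red), "range_z" (420x560 float32, m along the optical axis (not along the pixel's ray), 0 where there is no reading), "fovy" (degrees; the focal length in pixels is half the picture's height over the tangent of half this angle, whatever the lens; pixels are square), "cx", "cy" (the principal point, pixels), "k1" (the pictures are not rectified: a ray, as slopes to the right and down, at radius r is drawn at 1 + k1 r^2 times it, then the intrinsics apply), "xyz" and "attitude" of the camera in the world; the wrist camera has in their place "tool_from_camera" (4x4, takes a point from camera to tool coordinates, whose origin is the TCP and whose axes are the flange's). Camera axes: x right, y down, z forward; pixel columns grow to the right and rows downward; lengths in m; the calibration is good to about 2 mm. A picture is of the moment at which its call begins: read the wrist's pose just before it.
- ticket.close_job(): hands the job in, once; it reports no verdict.
The state is a dict: "t": time; "joint_positions": joint angles; "joint_velocities": joint speeds; "joint_torque": joint torques, N m; "position": TCP position; "tcp_rot": TCP orientation; "force": force on the tool from outside, world axes, zero at the start; "wrist_torque": the same for the moment, N m; "opening": finger opening in m.
Only numpy, scipy, OpenCV 4.12 (cv2) and the standard library are available. Lean on these libraries where they do the work, as an engineer would, in place of code of your own. Each camera call takes 0.05 s, during which the arm holds its last target.

## Working session

There is one attempt and no reset: what is moved stays moved. The work goes in short steps, Python scripts to look and compute and a shell command to move; the robot and the scene stay as the last step left them, time stands still between calls to the robot, and variables do not carry over. Pictures are saved under pics/ and viewed, and the job is handed in when it is done.

```bash
mkdir -p pics
cat > h.py <<'E'
import numpy as np, cv2
from workcell import readout, optics
from scipy.spatial.transform import Rotation as R
def cam(name):
    s=readout.sense(); d=optics.grab_frame(name)
    if name=='wrist':
        T=np.eye(4);T[:3,:3]=R.from_quat(s['tcp_rot']).as_matrix();T[:3,3]=s['position']
        M=T@np.array(d['tool_from_camera'])
    else:
        M=np.eye(4);a=np.array(d['attitude'])
        M[:3,:3]=R.from_quat(a).as_matrix() if a.shape==(4,) else a.reshape(3,3)
        M[:3,3]=d['xyz']
    d['M']=M; d['f']=210/np.tan(np.radians(d['fovy'])/2)
    return d
def slopes(d,uv):
    uv=np.atleast_2d(np.array(uv,float)); f=d['f']
    K=np.array([[f,0,d['cx']],[0,f,d['cy']],[0,0,1.]])
    return cv2.undistortPoints(uv.reshape(-1,1,2),K,np.array([d['k1'],0,0,0,0.])).reshape(-1,2)
def onplane(d,uv,z):
    s=slopes(d,uv); r=np.c_[s,np.ones(len(s))]@d['M'][:3,:3].T; o=d['M'][:3,3]
    return o+r*((z-o[2])/r[:,2])[:,None]
def bydepth(d,uv):
    s=slopes(d,uv); uv=np.atleast_2d(uv).astype(int); z=d['range_z'][uv[:,1],uv[:,0]]
    return (np.c_[s,np.ones(len(s))]*z[:,None])@d['M'][:3,:3].T+d['M'][:3,3]
def proj(d,P):
    P=(np.atleast_2d(P)-d['M'][:3,3])@d['M'][:3,:3]
    s=P[:,:2]/P[:,2:]; r2=(s**2).sum(1,keepdims=True)
    return s*(1+d['k1']*r2)*d['f']+[d['cx'],d['cy']]
E
python3 - <<'E'
from h import *
print(readout.sense())
for n in ['scene','top','wrist']:
    d=cam(n); cv2.imwrite(f'pics/{n}0.png',d['frame']); np.savez(f'pics/{n}0.npz',**{k:np.array(v) for k,v in d.items()})
    print(n,d['fovy'],d['cx'],d['cy'],d['k1'],d['M'].round(3).tolist())
E
```

```text
{'t': 0.0, 'joint_positions': array([ 1.24498022e+00,  3.20295643e-01,  1.56569875e+00, -1.17396020e-05,
        1.25741610e+00, -1.99911358e-02]), 'joint_velocities': array([-9.37565723e-04,  7.57021850e-06,  1.46154352e-03, -5.46660685e-04,
        7.93373697e-04, -1.65860190e-04]), 'joint_torque': array([ 2.01390271e-04, -4.15532756e+01, -2.34164286e+01, -1.56624114e-04,
        8.12691782e-03, -1.00923909e-06]), 'position': array([0.17294947, 0.5478182 , 0.2101725 ]), 'tcp_rot': array([ 1.52315421e-01,  9.88331516e-01, -8.96329483e-04, -1.50874933e-04]), 'force': array([-0.00387279,  0.32852151,  0.5989386 ]), 'wrist_torque': array([ 0.00142399, -0.02103892,  0.0153069 ]), 'opening': 0.08504281455065796}
scene 47.485709872427904 276.08132289002384 208.45511421150383 0.03757128135643366 [[0.789, 0.492, -0.368, 1.108], [0.614, -0.639, 0.463, -0.609], [-0.008, -0.591, -0.807, 1.134], [0.0, 0.0, 0.0, 1.0]]
top 57.572793435155766 279.51374447372285 211.95454300977195 -0.032468196634142896 [[0.034, -0.976, 0.217, 0.386], [-0.999, -0.033, 0.007, -0.03], [-0.0, -0.217, -0.976, 1.142], [0.0, 0.0, 0.0, 1.0]]
wrist 66.17194037890191 281.45642904763474 212.22901060258656 -0.06781716549137402 [[0.302, 0.917, 0.262, 0.105], [0.953, -0.29, -0.084, 0.568], [-0.001, 0.275, -0.962, 0.373], [0.0, 0.0, 0.0, 1.0]]
```

View pics/scene0.png

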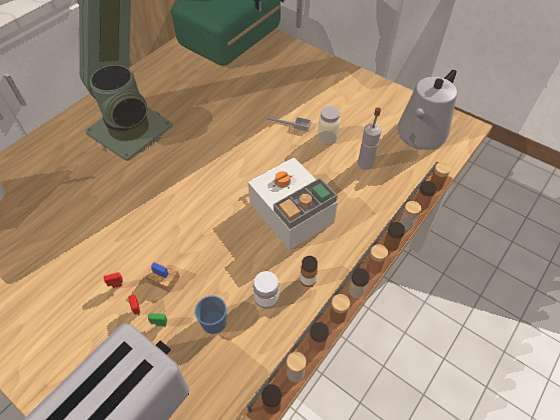

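View pics/top0.png

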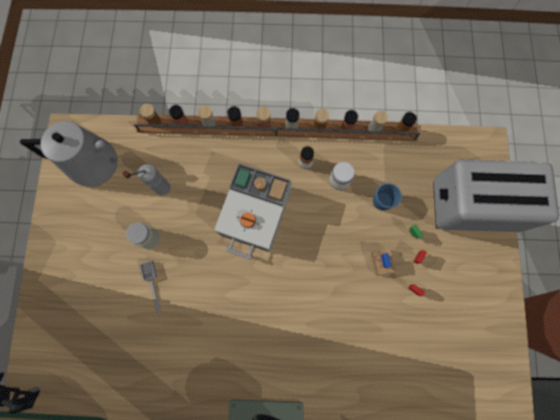

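View pics/wrist0.png

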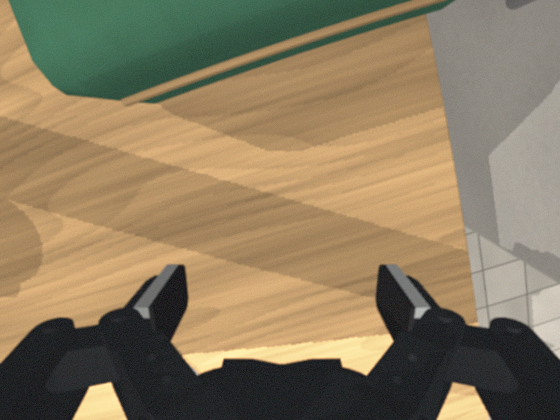

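In the top view, the things that could be taken for the key are the blue block on the cork stand at (386,260), red blocks at (420,257) and (417,290), and a green one at (416,231). The cup at (387,197) is also blue but is not a key. In the scene view the blue block is at (160,270). I choose the blue one and check it in a crop while measuring.

Run:
```python
from h import *
def ld(n):
    z=np.load(f'pics/{n}0.npz'); return {k:z[k] for k in z}
t=ld('top'); s=ld('scene')
c=np.hstack([cv2.resize(t['frame'][215:305,340:440],(400,360),interpolation=cv2.INTER_CUBIC),cv2.resize(s['frame'][240:330,90:190],(400,360),interpolation=cv2.INTER_CUBIC)])
cv2.imwrite('pics/crop1.png',c)
c=np.hstack([cv2.resize(t['frame'][160:265,205:300],(380,420),interpolation=cv2.INTER_CUBIC),cv2.resize(s['frame'][150:250,240:340],(420,420),interpolation=cv2.INTER_CUBIC)])
cv2.imwrite('pics/crop2.png',c)
for n,d in (('top',t),('scene',s)):
    hsv=cv2.cvtColor(d['frame'],cv2.COLOR_BGR2HSV)
    for nm,lo,hi in (('blue',(108,150,60),(125,255,255)),('orange',(5,180,150),(14,255,255))):
        m=cv2.inRange(hsv,lo,hi); k,l,st,ce=cv2.connectedComponentsWithStats(m)
        for i in range(1,k):
            if st[i,4]>15:
                ys,xs=np.where(l==i); P=bydepth(d,np.c_[xs,ys]); zt=np.percentile(P[:,2],90)
                top=P[P[:,2]>zt-.008]
                print(n,nm,ce[i].round(1),st[i],'ztop',zt.round(3),top.mean(0).round(4))
```

```text
top blue [385.7 260.2] [382 254   8  13  69] ztop 0.07 [ 0.4965 -0.3263  0.0679]
scene blue [158.5 267.1] [152 263  15   9  62] ztop 0.071 [ 0.4985 -0.3256  0.0686]
scene orange [280.3 174.2] [276 172  11   8  35] ztop 0.124 [0.5832 0.0723 0.1206]
```

View pics/crop1.png

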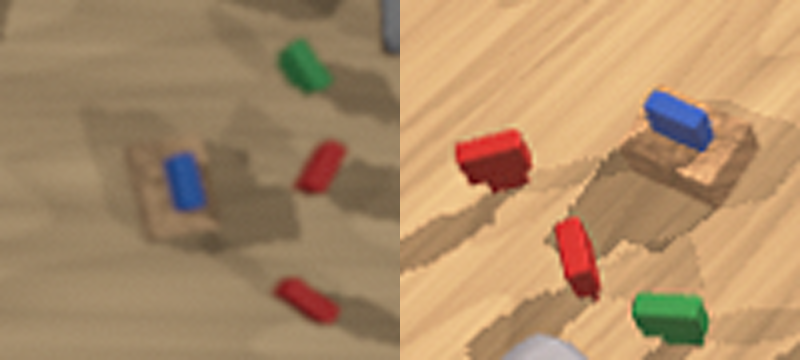

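View pics/crop2.png

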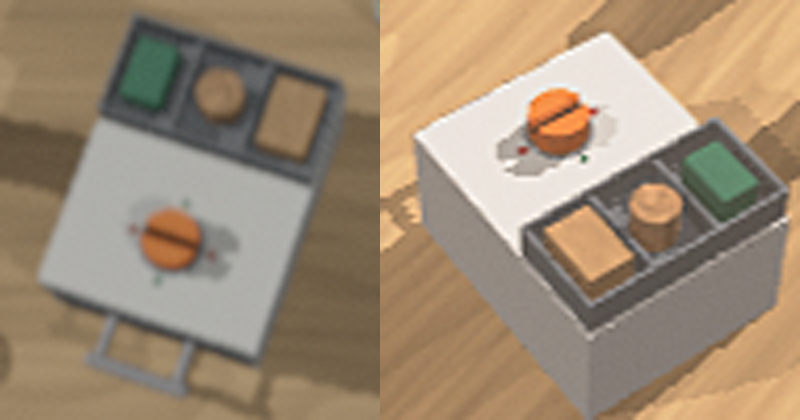

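The crop shows that the blue handle in the cork stand is the key. The other three same-shaped blocks are red or green. I'll write a small planner and go over the organiser first to look at it.

```bash
cat > plan.py <<'E'
import sys
from h import *
def plan(target,yaw_deg=None,n=None):
    s=readout.sense(); Rm=R.from_quat(s['tcp_rot']).as_matrix(); p=np.array(s['position'])
    yaw=np.degrees(np.arctan2(Rm[1,1],Rm[0,1])); D=np.array(target)-p
    dy=0 if yaw_deg is None else (yaw_deg-yaw+180)%360-180
    sp=-np.radians(dy)
    n=n or int(max(np.ceil(np.linalg.norm(D)/.0615),np.ceil(abs(sp)/.186),1))
    print('pos',p.round(4),'yaw',yaw.round(2),'tilt',np.degrees(np.arccos(-Rm[2,2])).round(2),'D mm',(D*1e3).round(1),'spin',sp.round(3),'rows',n)
    rows=[]
    for i in range(n):
        d=Rm.T@D/n*1e3
        rows.append('[[%g,%g,%g],%g]'%(*d.round(1),round(sp/n,3)))
        Rm=Rm@R.from_rotvec([0,0,sp/n]).as_matrix()
    for i in range(0,n,5): print('['+','.join(rows[i:i+5])+']')
if __name__=='__main__':
    a=[float(x) for x in sys.argv[1:]]
    plan(a[:3],a[3] if len(a)>3 else None,int(a[4]) if len(a)>4 else None)
E
python3 plan.py 0.5 0.09 0.27 0
```

```text
pos [0.173  0.548  0.2104] yaw 72.48 tilt 0.07 D mm [ 327.  -458.    59.6] spin 1.265 rows 10
[[[-45,-33.8,-5.9],0.127],[[-48.9,-27.9,-5.9],0.127],[[-52,-21.5,-5.9],0.127],[[-54.3,-14.8,-5.9],0.127],[[-55.7,-7.8,-5.9],0.127]]
[[[-56.3,-0.7,-5.9],0.127],[[-55.9,6.4,-5.9],0.127],[[-54.7,13.4,-5.9],0.127],[[-52.5,20.2,-5.9],0.127],[[-49.6,26.7,-5.9],0.127]]
```

```bash
python3 -m handwheel '[[[-45,-33.8,-5.9],0.127],[[-48.9,-27.9,-5.9],0.127],[[-52,-21.5,-5.9],0.127],[[-54.3,-14.8,-5.9],0.127],[[-55.7,-7.8,-5.9],0.127]]' && python3 plan.py 0.5 0.09 0.27 0
```

```text
t: 0.78
position: [0.3371, 0.3138, 0.2385]
tcp_rot: [0.459, 0.889, -0.002, 0.0]
force: [0.7, 0.3, -0.5]
opening: 0.0853
pos [0.3371 0.3138 0.2385] yaw 35.37 tilt 0.23 D mm [ 162.9 -223.8   31.5] spin 0.617 rows 5
[[[-55.4,0.6,-6.2],0.123],[[-54.9,7.4,-6.2],0.123],[[-53.5,14.1,-6.2],0.123],[[-51.4,20.6,-6.2],0.123],[[-48.5,26.8,-6.2],0.123]]
```

```bash
python3 -m handwheel '[[[-55.4,0.6,-6.2],0.123],[[-54.9,7.4,-6.2],0.123],[[-53.5,14.1,-6.2],0.123],[[-51.4,20.6,-6.2],0.123],[[-48.5,26.8,-6.2],0.123]]'
python3 - <<'E'
from h import *
d=cam('wrist'); cv2.imwrite('pics/w1.png',d['frame']); np.savez('pics/w1.npz',**{k:np.array(v) for k,v in d.items()})
E
```

```text
t: 1.4
position: [0.5017, 0.0803, 0.2707]
tcp_rot: [0.714, 0.7, -0.001, 0.001]
force: [0.8, 0.1, -0.1]
opening: 0.0853
```

View pics/w1.png

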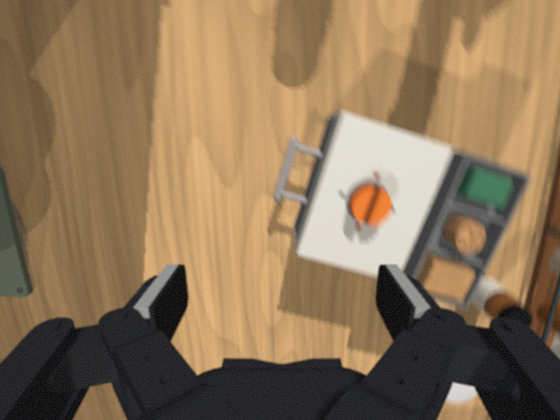

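The view is slightly motion-blurred. It shows the organiser with the fastener at about (371,204). I'll retake it at rest and measure.

```bash
python3 -m handwheel '[[[0,0,0],0]]' >/dev/null
python3 - <<'E'
from h import *
d=cam('wrist'); cv2.imwrite('pics/w2.png',d['frame']); np.savez('pics/w2.npz',**{k:np.array(v) for k,v in d.items()})
cv2.imwrite('pics/w2c.png',cv2.resize(d['frame'][140:260,300:460],(800,600),interpolation=cv2.INTER_CUBIC))
hsv=cv2.cvtColor(d['frame'],cv2.COLOR_BGR2HSV)
m=cv2.inRange(hsv,(0,0,140),(179,45,255)); m=cv2.morphologyEx(m,cv2.MORPH_OPEN,np.ones((3,3)))
k,l,st,ce=cv2.connectedComponentsWithStats(m); 
for i in range(1,k):
    if st[i,4]>1500: 
        print(st[i]); c=max(cv2.findContours((l==i).astype('uint8'),0,1)[0],key=cv2.contourArea)
        P=onplane(d,cv2.convexHull(c)[:,0],0.1)[:,:2]
        r=cv2.minAreaRect((P*1e3).astype(np.float32)); print('deck rect',r, cv2.boxPoints(r))
        ys,xs=np.where(l==i); print('z',np.median(bydepth(d,np.c_[xs,ys])[:,2]))
m=cv2.inRange(hsv,(4,170,120),(16,255,255))
k,l,st,ce=cv2.connectedComponentsWithStats(m)
for i in range(1,k):
    if st[i,4]>150: 
        ys,xs=np.where(l==i);P=bydepth(d,np.c_[xs,ys]); print('orange',st[i],ce[i],np.percentile(P[:,2],[10,50,90]))
        t=P[:,2]>np.percentile(P[:,2],50)-.006; Q=onplane(d,np.c_[xs,ys][t],.12)
        (c,r)=cv2.minEnclosingCircle((Q[:,:2]*1e3).astype(np.float32)); print('circle',c,r,Q.mean(0))
E
```

```text
[  291   101   157   214 15595]
deck rect ((616.7140502929688, 34.542152404785156), (206.77740478515625, 182.3099365234375), 72.94569396972656) [[499.24582  -37.566517]
 [673.539    -91.03401 ]
 [734.18225  106.65082 ]
 [559.8891   160.11832 ]]
z 0.0999485682078105
orange [344 173  26  38 613] [355.37683524 189.87928222] [0.1130459 0.1195868 0.1207064]
circle (584.0037841796875, 69.9217758178711) 19.060598373413086 [0.57955434 0.07138334 0.12      ]
orange [361 177  24  37 526] [373.36882129 196.58174905] [0.11718703 0.11961899 0.12064325]
circle (593.2444458007812, 66.57988739013672) 18.916706085205078 [0.5978695  0.06507434 0.12      ]
```

View pics/w2c.png

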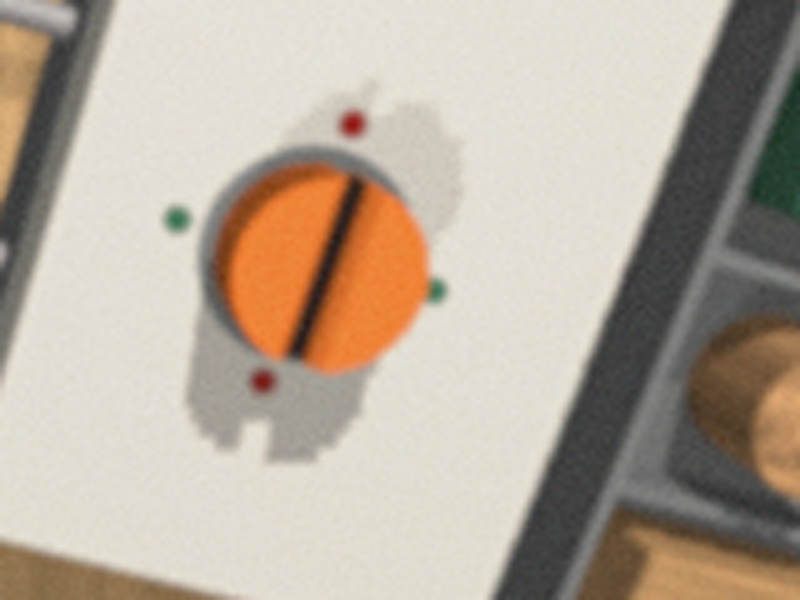

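The crop shows the orange head's top centred at about (328,268). The slot runs from (356,182) to (296,355), the red dots are at (352,124) and (262,381), and the green dots are at (177,218) and (435,290).

```bash
python3 - <<'E'
from h import *
z=np.load('pics/w2.npz'); d={k:z[k] for k in z}
f=lambda P:(np.array(P,float)+.5)/5-.5+[300,140]
s=onplane(d,f([(356,182),(296,355),(328,268)]),.12); print(s.round(4)); v=s[0]-s[1]; print('slot ang',np.degrees(np.arctan2(v[1],v[0])),'mid',((s[0]+s[1])/2).round(4),np.linalg.norm(v))
g=onplane(d,f([(352,124),(262,381),(177,218),(435,290)]),.1); print(g.round(4))
v=g[0]-g[1];print('red',np.degrees(np.arctan2(v[1],v[0])),g[:2].mean(0),np.linalg.norm(v)); v=g[3]-g[2];print('green',np.degrees(np.arctan2(v[1],v[0])),g[2:].mean(0))
# line fit of dark slot pixels within head
hsv=cv2.cvtColor(d['frame'],cv2.COLOR_BGR2HSV)
yy,xx=np.mgrid[0:420,0:560]; c=f([(328,268)])[0]
m=((xx-c[0])**2+(yy-c[1])**2<18**2)&(hsv[...,2]<90)
P=onplane(d,np.c_[xx[m],yy[m]],.12)[:,:2]; mu=P.mean(0); u,sv,vt=np.linalg.svd(P-mu); print('dark fit',m.sum(),mu.round(4),np.degrees(np.arctan2(vt[0,1],vt[0,0])))
# white deck corners (front edge)
E
python3 plan.py 0.49 -0.30 0.20 -75
```

```text
[[0.5942 0.0861 0.12  ]
 [0.5836 0.0508 0.12  ]
 [0.5894 0.0688 0.12  ]]
slot ang 73.23682234399314 mid [0.5889 0.0685 0.12  ] 0.03682175985941928
[[0.5984 0.0946 0.1   ]
 [0.5813 0.0392 0.1   ]
 [0.5621 0.0757 0.1   ]
 [0.618  0.0585 0.1   ]]
red 72.83453146509473 [0.58982597 0.06693251 0.1       ] 0.05799546929409685
green -17.089409924473756 [0.59006271 0.06712915 0.1       ]
dark fit 81 [0.5891 0.0689] -107.1552042924739
pos [0.5063 0.0737 0.2708] yaw -1.55 tilt 0.57 D mm [ -16.3 -373.7  -70.8] spin 1.282 rows 7
[[[-53.3,-0.9,10.6],0.183],[[-52.6,8.8,10.6],0.183],[[-50.1,18.2,10.6],0.183],[[-46,27.1,10.6],0.183],[[-40.3,35,10.6],0.183]]
[[[-33.2,41.7,10.6],0.183],[[-25.1,47.1,10.6],0.183]]
```

```bash
python3 -m handwheel '[[[-53.3,-0.9,8],0.183],[[-52.6,8.8,8],0.183],[[-50.1,18.2,8],0.183],[[-46,27.1,8],0.183],[[-40.3,35,8],0.183]]'; python3 plan.py 0.485 -0.32 0.20 -75
```

```text
t: 2.25
position: [0.4925, -0.189, 0.2315]
tcp_rot: [0.952, 0.305, 0.001, 0.003]
force: [-0.1, -0.1, -0.5]
opening: 0.0852
pos [ 0.4925 -0.189   0.2315] yaw -54.45 tilt 0.42 D mm [  -7.5 -131.   -31.5] spin 0.359 rows 3
[[[-27.4,34,10.8],0.12],[[-23.2,37,10.8],0.12],[[-18.6,39.5,10.8],0.12]]
```

```bash
python3 -m handwheel '[[[-27.4,34,10.8],0.12],[[-23.2,37,10.8],0.12],[[-18.6,39.5,10.8],0.12],[[0,0,0],0]]'
python3 - <<'E'
from h import *
d=cam('wrist'); cv2.imwrite('pics/w3.png',d['frame']); np.savez('pics/w3.npz',**{k:np.array(v) for k,v in d.items()})
hsv=cv2.cvtColor(d['frame'],cv2.COLOR_BGR2HSV)
m=cv2.inRange(hsv,(105,120,60),(128,255,255))
k,l,st,ce=cv2.connectedComponentsWithStats(m)
for i in range(1,k):
    if st[i,4]>150:
        ys,xs=np.where(l==i);uv=np.c_[xs,ys];P=bydepth(d,uv); zt=np.percentile(P[:,2],80); t=P[:,2]>zt-.005
        Q=onplane(d,uv[t],zt)[:,:2]; print('blue',st[i],ce[i],zt,t.sum(), cv2.minAreaRect((Q*1e3).astype(np.float32)),Q.mean(0))
E
python3 plan.py 0.4975 -0.326 0.12 -75
```

```text
t: 2.75
position: [0.4841, -0.3195, 0.1974]
tcp_rot: [0.992, 0.127, 0.001, 0.002]
force: [0.4, 0.8, 1.1]
opening: 0.0854
blue [283 162  17  44 682] [291.01612903 183.6143695 ] 0.06863588020866761 641 ((497.10809326171875, -325.9830322265625), (37.45587921142578, 14.72314167022705), 14.496596336364746) [ 0.49740165 -0.32596978]
pos [ 0.4844 -0.3182  0.1979] yaw -75.32 tilt 0.21 D mm [ 13.1  -7.8 -77.9] spin -0.006 rows 2
[[[5.2,5.3,39],-0.003],[[5.2,5.3,39],-0.003]]
```

View pics/w3.png

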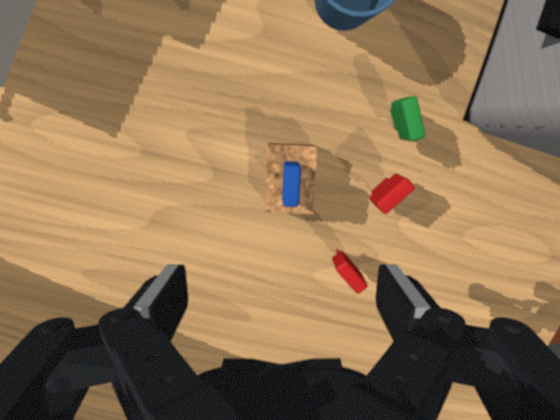

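The wrist view shows the blue key at (291,184) in the cork, upright. The red blocks at (350,272) and (392,193) are clear of the fingers if I narrow the opening to 45 mm.

```bash
python3 -m handwheel '[[[5.2,5.3,36],-0.003],[[5.2,5.3,36],0.003],[[0,0,0],0]]' 45 50; python3 plan.py 0.4973 -0.326 0.07 -75.5
```

```text
t: 3.18
position: [0.4998, -0.3201, 0.1268]
tcp_rot: [0.991, 0.133, 0.003, 0.001]
force: [0.1, -0.6, 0.5]
opening: 0.0447
pos [ 0.4998 -0.3201  0.1268] yaw -74.77 tilt 0.34 D mm [ -2.5  -5.9 -56.8] spin 0.013 rows 1
[[[-4.3,4.9,56.7],0.013]]
```

```bash
python3 -m handwheel '[[[-2.2,2.5,25],0.006],[[-2.2,2.5,25],0.006],[[0,0,0],0]]'; python3 plan.py 0.4973 -0.326 0.039 -75.5
```

```text
t: 3.55
position: [0.5006, -0.3231, 0.0819]
tcp_rot: [0.991, 0.13, 0.006, 0.003]
force: [-0.3, -0.8, 0.6]
opening: 0.0449
pos [ 0.5006 -0.3231  0.0819] yaw -75.05 tilt 0.77 D mm [ -3.3  -2.9 -42.9] spin 0.008 rows 1
[[[-4.4,1.6,42.8],0.008]]
```

```bash
python3 -m handwheel '[[[-2.5,1.5,14],0.004],[[-2.5,1,14],0.004],[[0,0,0],0]]'; python3 plan.py 0.4973 -0.326 0.039 -75.5
```

```text
t: 3.92
position: [0.4987, -0.327, 0.0562]
tcp_rot: [0.992, 0.127, 0.008, 0.005]
force: [0.2, 0.7, 1.2]
opening: 0.0453
pos [ 0.4987 -0.327   0.0562] yaw -75.41 tilt 1.12 D mm [ -1.4   1.  -17.2] spin 0.002 rows 1
[[[-1.4,-1.5,17.2],0.002]]
```

```bash
python3 -m handwheel '[[[-0.7,-0.8,8.5],0],[[-0.7,-0.8,8.5],0],[[0,0,0],0],[[0,0,0],0]]'; python3 plan.py 0.4973 -0.326 0.039 -75.5; python3 -c "
from h import *
s=readout.sense();print(R.from_quat(s['tcp_rot']).as_matrix().round(4),s['joint_positions'].round(3))"
```

```text
t: 4.42
position: [0.4974, -0.3263, 0.0384]
tcp_rot: [0.992, 0.127, 0.008, 0.006]
force: [-0.5, 0.7, -0.2]
opening: 0.0449
pos [ 0.4974 -0.3263  0.0384] yaw -75.43 tilt 1.16 D mm [-0.1  0.3  0.6] spin 0.001 rows 1
[[[-0,-0.3,-0.6],0.001]]
[[ 0.9677  0.2515  0.0182]
 [ 0.2517 -0.9678 -0.0089]
 [ 0.0154  0.0132 -0.9998]] [-0.602  0.496  1.762  0.004  0.864  0.712]
```

```bash
python3 -m handwheel '[[[0,0,0],0],[[0,0,0],0],[[0,0,0],0],[[0,0,0],0]]' 10 70; python3 -c "
from h import *
s=readout.sense();print(s['force'].round(2),s['wrist_torque'].round(3))"; python3 plan.py 0.4973 -0.326 0.039 -75.5
```

```text
t: 4.92
position: [0.4978, -0.3265, 0.0391]
tcp_rot: [0.992, 0.127, 0.009, 0.006]
force: [0.1, 0.0, -0.7]
opening: 0.0136
[ 0.12  0.04 -0.66] [-0.017 -0.042 -0.073]
pos [ 0.4978 -0.3265  0.0391] yaw -75.43 tilt 1.23 D mm [-0.5  0.5 -0.1] spin 0.001 rows 1
[[[-0.4,-0.6,0.1],0.001]]
```

```bash
python3 -m handwheel '[[[0,0,-15],0],[[0,0,-25],0],[[0,0,-35],0],[[0,0,-30],0],[[0,0,0],0]]'
python3 - <<'E'
from h import *
s=readout.sense(); print(s['opening'],s['force'].round(2))
d=cam('wrist'); cv2.imwrite('pics/w4.png',d['frame'])
d=cam('scene'); cv2.imwrite('pics/s4.png',cv2.resize(d['frame'][180:330,60:260],(800,600),interpolation=cv2.INTER_CUBIC))
E
python3 plan.py 0.5895 0.068 0.20 -17
```

```text
t: 5.55
position: [0.4961, -0.3257, 0.1507]
tcp_rot: [0.992, 0.127, 0.01, 0.007]
force: [0.6, 0.3, -0.4]
opening: 0.0136
0.013619049443487815 [ 0.63  0.27 -0.39]
pos [ 0.4945 -0.3246  0.1476] yaw -75.42 tilt 1.02 D mm [ 95.  392.6  52.4] spin -1.02 rows 7
[[[27.4,-50.8,-7.7],-0.146],[[34.4,-46.3,-7.7],-0.146],[[40.8,-40.8,-7.7],-0.146],[[46.3,-34.4,-7.7],-0.146],[[50.8,-27.3,-7.7],-0.146]]
[[[54.2,-19.7,-7.7],-0.146],[[56.5,-11.6,-7.7],-0.146]]
```

View pics/w4.png

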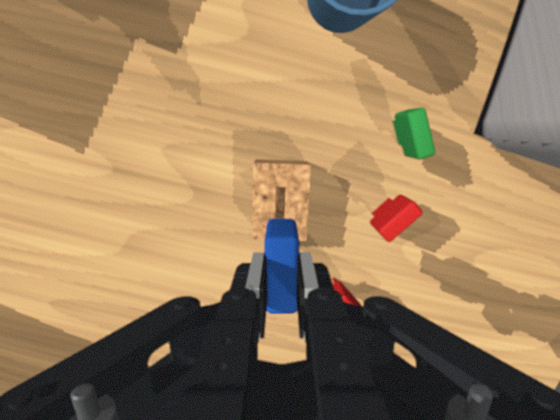

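View pics/s4.png

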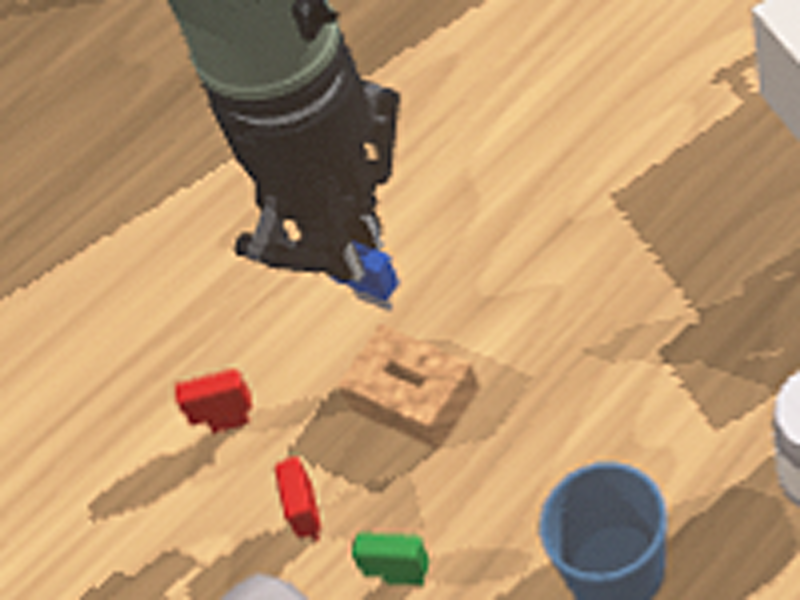

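The wrist view shows the key gripped, its handle at about (282,265), and the empty pocket at (280,200). I'll now measure the key in the tool frame and the pocket.

```bash
python3 -m handwheel '[[[0,0,0],0]]' >/dev/null
python3 - <<'E'
from h import *
d=cam('wrist'); np.savez('pics/w5.npz',**{k:np.array(v) for k,v in d.items()})
cv2.imwrite('pics/w5c.png',np.hstack([cv2.resize(d['frame'][150:330,230:335],(350,600),interpolation=cv2.INTER_CUBIC)]))
hsv=cv2.cvtColor(d['frame'],cv2.COLOR_BGR2HSV)
m=cv2.inRange(hsv,(105,100,40),(128,255,255))
k,l,st,ce=cv2.connectedComponentsWithStats(m); i=1+np.argmax(st[1:,4]*(ce[1:,1]>200)); print(st[i])
ys,xs=np.where(l==i); P=bydepth(d,np.c_[xs,ys])
T=np.eye(4); M=d['M']@np.linalg.inv(np.array(d['tool_from_camera']))
Q=(P-M[:3,3])@M[:3,:3]  # tool
for r in range(st[i,1],st[i,1]+st[i,3],6):
    q=Q[ys==r]; print(r,np.median(q,0).round(4), xs[ys==r].min(),xs[ys==r].max())
# pocket
yy,xx=np.mgrid[0:420,0:560]
g=d['frame'].sum(2)
mm=(yy>180)&(yy<218)&(xx>268)&(xx<294)&(g<260)
P=onplane(d,np.c_[xx[mm],yy[mm]],.034); print('pocket',mm.sum(),cv2.minAreaRect((P[:,:2]*1e3).astype(np.float32)))
cm=cv2.inRange(hsv,(5,60,60),(20,200,255))
E
```

```text
[ 264  219   35   94 2922]
219 [ 0.0184 -0.0006  0.0002] 278 284
225 [ 0.0185  0.0005 -0.0101] 267 294
231 [ 0.0186  0.0005 -0.0196] 267 296
237 [ 0.0183  0.0005 -0.0267] 266 297
243 [ 0.0161  0.0005 -0.0285] 265 298
249 [ 0.0133  0.0007 -0.0289] 265 297
255 [ 0.0105  0.0005 -0.029 ] 265 298
261 [ 0.0077  0.0005 -0.0293] 266 297
267 [ 0.0045  0.0005 -0.029 ] 266 297
273 [ 0.0015  0.0007 -0.029 ] 266 296
279 [-0.0014  0.0007 -0.0293] 267 297
285 [-0.0045  0.0005 -0.0293] 266 297
291 [-0.0076  0.0005 -0.0293] 266 297
297 [-0.0109  0.0005 -0.0292] 266 297
303 [-0.0139  0.0005 -0.0295] 266 297
309 [-0.0171  0.0003 -0.0296] 265 297
pocket 84 ((496.1839904785156, -326.8270263671875), (26.509445190429688, 5.636711597442627), 11.283658027648926)
```

View pics/w5c.png

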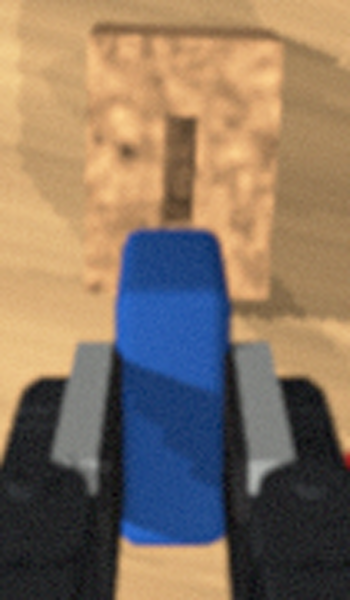

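The key sits straight in the grip with its tip 29 mm beyond the TCP, and the pocket centre is at about (0.496,-0.327). Next I carry it over to the fastener.

```bash
python3 -m handwheel '[[[25,-47,-14],-0.146],[[34.4,-46.3,-12],-0.146],[[40.8,-40.8,-10],-0.146],[[46.3,-34.4,-6],-0.146],[[40,-24,-4],-0.146]]';python3 plan.py 0.5895 0.068 0.18 -17
```

```text
t: 6.45
position: [0.5531, -0.0531, 0.1867]
tcp_rot: [0.877, 0.48, 0.001, 0.002]
force: [0.4, -0.7, -0.2]
opening: 0.0135
pos [ 0.5531 -0.0531  0.1867] yaw -32.67 tilt 0.32 D mm [ 36.4 121.1  -6.7] spin -0.274 rows 3
[[[40.5,-11.6,2.2],-0.091],[[41.4,-7.9,2.2],-0.091],[[41.9,-4.1,2.2],-0.091]]
```

```bash
python3 -m handwheel '[[[36,-10.6,0],-0.091],[[36,-7,0],-0.091],[[30,-4.1,0],-0.07],[[0,0,0],0]]';python3 plan.py 0.5895 0.068 0.17 -17
```

```text
t: 6.95
position: [0.5805, 0.0545, 0.1824]
tcp_rot: [0.806, 0.592, -0.002, 0.0]
force: [-1.2, 0.9, -0.5]
opening: 0.0136
pos [0.5805 0.0545 0.1824] yaw -17.4 tilt 0.21 D mm [  9.   13.5 -12.4] spin -0.007 rows 1
[[[15.6,4.6,12.3],-0.007]]
```

```bash
python3 -m handwheel '[[[7.8,2.3,3],-0.004],[[7.8,2.3,3],-0.003],[[0,0,0],0],[[0,0,0],0]]';python3 plan.py 0.5895 0.068 0.155 -17
python3 - <<'E'
from h import *
d=cam('wrist'); np.savez('pics/w6.npz',**{k:np.array(v) for k,v in d.items()})
cv2.imwrite('pics/w6.png',d['frame'])
d=cam('scene'); cv2.imwrite('pics/s6.png',cv2.resize(d['frame'][120:220,220:353],(800,600),interpolation=cv2.INTER_CUBIC))
E
```

```text
t: 7.45
position: [0.5892, 0.0664, 0.1742]
tcp_rot: [0.805, 0.594, -0.004, -0.0]
force: [-0.3, -0.6, -1.5]
opening: 0.0133
pos [0.5892 0.0664 0.1742] yaw -17.17 tilt 0.4 D mm [  0.3   1.6 -19.2] spin -0.003 rows 1
[[[1.7,-0.1,19.2],-0.003]]
```

View pics/w6.png

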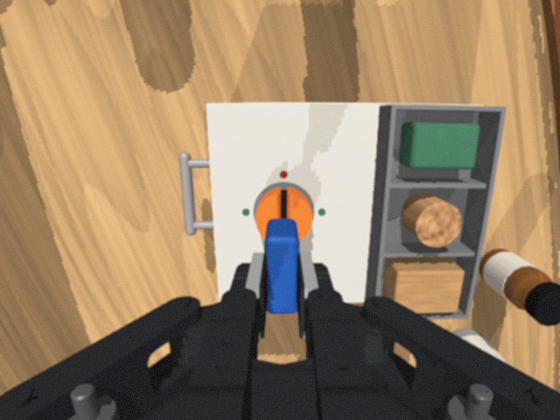

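View pics/s6.png

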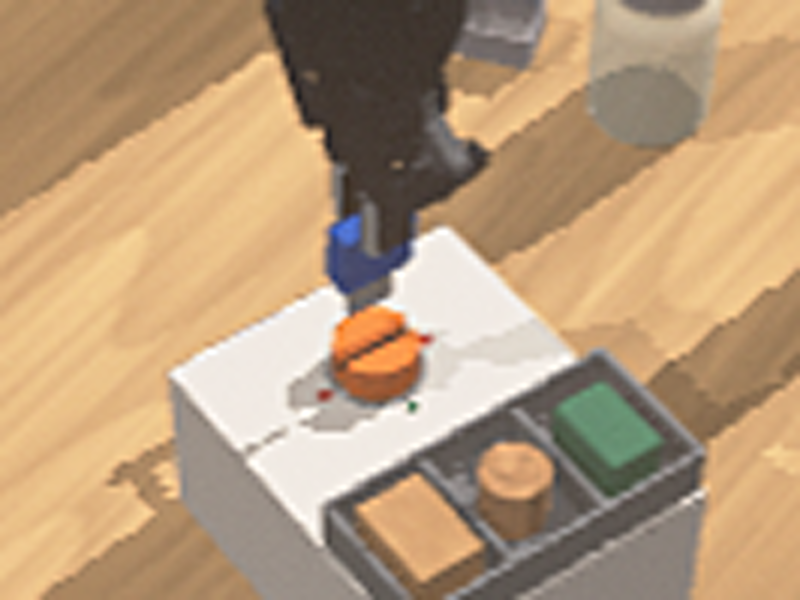

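The view shows the slot at column 283–284 lined up with the handle at column 282. The red dot is at (283,174) and the green dots at (246,212) and (322,212).

Run:
```python
from h import *
z=np.load('pics/w6.npz'); d={k:z[k] for k in z}
M=d['M']@np.linalg.inv(d['tool_from_camera'])
g=onplane(d,[(283.5,174),(246,212),(322,212)],.1); print(g.round(4),g[1:].mean(0)); print(((g-M[:3,3])@M[:3,:3]).round(4))
hsv=cv2.cvtColor(d['frame'],cv2.COLOR_BGR2HSV); yy,xx=np.mgrid[0:420,0:560]
m=(yy>192)&(yy<217)&(xx>272)&(xx<296)&(hsv[...,2]<90)
P=onplane(d,np.c_[xx[m],yy[m]],.12);mu=P.mean(0);vt=np.linalg.svd(P[:,:2]-mu[:2])[2]
print(m.sum(),mu,np.degrees(np.arctan2(vt[0,1],vt[0,0])),(mu-M[:3,3])@M[:3,:3], M[:3,2])
```

```text
[[0.5984 0.095  0.1   ]
 [0.5623 0.0755 0.1   ]
 [0.618  0.0583 0.1   ]] [0.59015352 0.06690121 0.1       ]
[[ 0.0305  0.0007  0.0741]
 [ 0.0011 -0.028   0.0744]
 [ 0.0011  0.0302  0.0741]]
121 [0.59280437 0.07788414 0.12      ] -107.25846341303144 [0.0122952  0.00029983 0.05417032] [-0.0057018  -0.00408291 -0.99997541]
```

```bash
python3 -m handwheel '[[[1,0,11],0],[[1,0,11],0],[[0,0,0],0],[[0,0,0],0]]';python3 plan.py 0.5895 0.068 0.145 -17.2
```

```text
t: 8.05
position: [0.5892, 0.068, 0.1505]
tcp_rot: [0.805, 0.593, -0.004, -0.0]
force: [-0.5, 0.7, 0.4]
opening: 0.0137
pos [0.5892 0.068  0.1505] yaw -17.21 tilt 0.43 D mm [ 0.3  0.  -5.5] spin -0.0 rows 1
[[[0.2,0.3,5.5],-0]]
```

```bash
python3 -m handwheel '[[[0,0,2],0],[[0,0,2],0],[[0,0,2],0],[[0,0,0],0]]'; python3 -m handwheel '[[[0,0,1.5],0],[[0,0,1.5],0],[[0,0,0],0]]'
```

```text
t: 8.55
position: [0.5902, 0.068, 0.1451]
tcp_rot: [0.805, 0.593, -0.003, 0.001]
force: [-0.4, -0.1, -1.1]
opening: 0.0136
t: 8.93
position: [0.5902, 0.0679, 0.1422]
tcp_rot: [0.805, 0.593, -0.002, 0.001]
force: [-0.8, 0.4, 0.4]
opening: 0.0136
```

```bash
for i in 1; do python3 -m handwheel '[[[0,0,1],0],[[0,0,0],0]]'; done; python3 -m handwheel '[[[0,0,1],0],[[0,0,0],0]]'; python3 -m handwheel '[[[0,0,1],0],[[0,0,0],0]]'
```

```text
t: 9.18
position: [0.5903, 0.068, 0.1418]
tcp_rot: [0.805, 0.593, -0.002, 0.001]
force: [-0.6, -0.1, 1.4]
opening: 0.0136
t: 9.43
position: [0.5903, 0.0679, 0.1414]
tcp_rot: [0.805, 0.593, -0.002, 0.001]
force: [-1.2, -0.6, 2.9]
opening: 0.0134
t: 9.68
position: [0.5904, 0.068, 0.1409]
tcp_rot: [0.805, 0.593, -0.002, 0.001]
force: [-1.5, -1.2, 3.6]
opening: 0.0135
```

The blade entered the slot about 7 mm deep and touched the floor at TCP z≈0.142. I'll press on gently while watching the force.

```bash
python3 -m handwheel '[[[0,0,1.5],0],[[0,0,1.5],0]]'; python3 -m handwheel '[[[0,0,1.5],0]]'
```

```text
t: 9.93
position: [0.5905, 0.068, 0.1392]
tcp_rot: [0.805, 0.593, -0.001, 0.001]
force: [-3.5, -0.2, 9.6]
opening: 0.0139
t: 10.05
position: [0.5906, 0.068, 0.1388]
tcp_rot: [0.805, 0.593, -0.001, 0.002]
force: [-3.3, -0.7, 11.4]
opening: 0.0139
```

```bash
python3 -m handwheel '[[[0,0,1.5],0]]'
```

```text
t: 10.18
position: [0.5906, 0.068, 0.1385]
tcp_rot: [0.805, 0.593, -0.001, 0.002]
force: [-3.5, -0.1, 12.0]
opening: 0.0135
```

```bash
python3 -m handwheel '[[[0,-1.2,1.2],0]]'; python3 -c "
from h import *
s=readout.sense();print(s['force'].round(2),s['wrist_torque'].round(3))"
```

```text
t: 10.3
position: [0.5902, 0.0681, 0.1386]
tcp_rot: [0.805, 0.593, 0.0, 0.003]
force: [-0.4, -0.8, 9.7]
opening: 0.0139
[-0.43 -0.76  9.69] [-0.244  0.094  0.016]
```

```bash
python3 -m handwheel '[[[0,0,2.2],0]]'; python3 -m handwheel '[[[0,0,2],0]]'
```

```text
t: 10.42
position: [0.5906, 0.068, 0.138]
tcp_rot: [0.805, 0.593, 0.001, 0.003]
force: [-2.0, -0.8, 12.5]
opening: 0.0134
t: 10.55
position: [0.5906, 0.068, 0.1377]
tcp_rot: [0.805, 0.593, 0.001, 0.003]
force: [-4.0, -0.3, 13.0]
opening: 0.0137
```

```bash
python3 -m handwheel '[[[0,-0.8,2.0],0.06]]'; python3 -m handwheel '[[[0,-0.3,2.0],0.06]]';python3 -c "
from h import *
s=readout.sense();print(s['force'].round(2),s['wrist_torque'].round(3))"; python3 plan.py .5895 .068 .137 -17.2
```

```text
t: 10.68
position: [0.5904, 0.0681, 0.1376]
tcp_rot: [0.823, 0.568, 0.002, 0.004]
force: [-2.2, -0.8, 12.6]
opening: 0.0137
t: 10.8
position: [0.5905, 0.0682, 0.1375]
tcp_rot: [0.84, 0.543, 0.003, 0.004]
force: [-3.4, -0.9, 13.0]
opening: 0.0138
[-3.43 -0.89 13.01] [-0.148  0.73   0.026]
pos [0.5905 0.0682 0.1375] yaw -24.26 tilt 0.63 D mm [-1.  -0.2 -0.5] spin -0.123 rows 1
[[[-0.5,-0.8,0.5],-0.123]]
```

```bash
python3 -m handwheel '[[[0,-0.5,1.7],0.1]]'; python3 -m handwheel '[[[0,-0.4,1.7],0.1]]';python3 -c "
from h import *
s=readout.sense();print(s['force'].round(2),s['wrist_torque'].round(3))"; python3 plan.py .5895 .068 .137 -17.2
```

```text
t: 10.92
position: [0.5903, 0.0682, 0.1376]
tcp_rot: [0.867, 0.499, 0.004, 0.005]
force: [-2.7, -0.4, 12.1]
opening: 0.0139
t: 11.05
position: [0.5903, 0.0683, 0.1377]
tcp_rot: [0.891, 0.453, 0.005, 0.005]
force: [-2.8, -1.1, 11.8]
opening: 0.0137
[-2.79 -1.05 11.83] [-0.135  0.536  0.061]
pos [0.5903 0.0683 0.1377] yaw -36.08 tilt 0.83 D mm [-0.8 -0.3 -0.7] spin -0.33 rows 2
[[[-0.4,-0.2,0.3],-0.165],[[-0.3,-0.3,0.3],-0.165]]
```

```bash
python3 -m handwheel '[[[-0.3,-0.4,1.8],0.12]]'; python3 -m handwheel '[[[-0.3,-0.3,1.8],0.12]]';python3 -c "
from h import *
s=readout.sense();print(s['force'].round(2),s['wrist_torque'].round(3))"; python3 plan.py .5895 .068 .137 -17.2
```

```text
t: 11.18
position: [0.5903, 0.0683, 0.1376]
tcp_rot: [0.918, 0.397, 0.006, 0.005]
force: [-3.3, -0.0, 12.0]
opening: 0.0135
t: 11.3
position: [0.5903, 0.0684, 0.1376]
tcp_rot: [0.94, 0.34, 0.008, 0.005]
force: [-3.2, -0.6, 12.2]
opening: 0.0137
[-3.25 -0.56 12.25] [-0.037  0.594  0.042]
pos [0.5903 0.0684 0.1376] yaw -50.28 tilt 1.05 D mm [-0.8 -0.4 -0.6] spin -0.577 rows 4
[[[-0.2,-0,0.1],-0.144],[[-0.2,-0.1,0.1],-0.144],[[-0.2,-0.1,0.1],-0.144],[[-0.2,-0.1,0.1],-0.144]]
```

```bash
python3 -m handwheel '[[[-0.4,-0.3,1.7],0.14],[[-0.4,-0.2,1.7],0.14]]'; python3 -m handwheel '[[[-0.4,0,1.7],0.14]]';python3 -c "
from h import *
s=readout.sense();print(s['force'].round(2),s['wrist_torque'].round(3))"; python3 plan.py .5895 .068 .137 -107
```

```text
t: 11.55
position: [0.5903, 0.0686, 0.1378]
tcp_rot: [0.98, 0.201, 0.01, 0.004]
force: [-2.8, -0.5, 10.8]
opening: 0.0137
t: 11.68
position: [0.5903, 0.0686, 0.1378]
tcp_rot: [0.992, 0.129, 0.012, 0.003]
force: [-2.1, -0.3, 12.5]
opening: 0.0136
[-2.09 -0.29 12.51] [0.008 0.648 0.043]
pos [0.5903 0.0686 0.1378] yaw -75.14 tilt 1.39 D mm [-0.8 -0.6 -0.8] spin 0.556 rows 3
[[[-0.3,0.1,0.3],0.185],[[-0.3,0.2,0.3],0.185],[[-0.3,0.2,0.3],0.185]]
```

```bash
python3 -m handwheel '[[[-0.4,0.1,1.7],0.13],[[-0.4,0.2,1.7],0.13]]'; python3 -m handwheel '[[[-0.3,0.2,1.5],0.1]]';python3 -c "
from h import *
s=readout.sense();print(s['force'].round(2),s['wrist_torque'].round(3))"; python3 plan.py .5895 .068 .137 -107
```

```text
t: 11.92
position: [0.5904, 0.0686, 0.1378]
tcp_rot: [1.0, -0.005, 0.014, 0.001]
force: [-2.7, 0.3, 10.2]
opening: 0.0136
t: 12.05
position: [0.5904, 0.0687, 0.138]
tcp_rot: [0.998, -0.056, 0.015, -0.0]
force: [-3.1, 0.5, 10.6]
opening: 0.0135
[-3.12  0.54 10.64] [-0.013  0.607  0.073]
pos [0.5904 0.0687 0.138 ] yaw -96.46 tilt 1.69 D mm [-0.9 -0.7 -1. ] spin 0.184 rows 1
[[[-0.9,0.8,0.9],0.184]]
```

```bash
python3 -m handwheel '[[[-0.3,0.2,1.3],0.07]]';python3 -m handwheel '[[[-0.3,0.2,1.3],0.06]]';python3 -c "
from h import *
s=readout.sense();print(s['force'].round(2),s['wrist_torque'].round(3))"; python3 plan.py .5895 .068 .137 -107
```

```text
t: 12.18
position: [0.5904, 0.0687, 0.1383]
tcp_rot: [0.996, -0.093, 0.016, -0.001]
force: [-3.1, -1.4, 10.4]
opening: 0.0136
t: 12.3
position: [0.5904, 0.0687, 0.1384]
tcp_rot: [0.992, -0.123, 0.016, -0.002]
force: [-3.3, -0.9, 9.7]
opening: 0.0134
[-3.26 -0.88  9.75] [0.014 0.594 0.108]
pos [0.5904 0.0687 0.1384] yaw -104.17 tilt 1.86 D mm [-0.9 -0.7 -1.4] spin 0.049 rows 1
[[[-0.7,0.9,1.4],0.049]]
```

```bash
python3 -m handwheel '[[[-0.3,0.2,1.0],0.05]]';python3 -c "
from h import *
s=readout.sense();print(s['force'].round(2),s['wrist_torque'].round(3))";python3 -m handwheel '[[[-0.3,0.2,0.8],0.05]]';python3 -c "
from h import *
s=readout.sense();print(s['force'].round(2),s['wrist_torque'].round(3))"; python3 plan.py .5895 .068 .137 -107
```

```text
t: 12.42
position: [0.5903, 0.0687, 0.1387]
tcp_rot: [0.989, -0.149, 0.017, -0.002]
force: [-2.5, -0.7, 9.8]
opening: 0.0137
[-2.51 -0.72  9.8 ] [-0.012  0.507  0.061]
t: 12.55
position: [0.5902, 0.0684, 0.1391]
tcp_rot: [0.985, -0.174, 0.017, -0.003]
force: [-1.6, -1.2, 8.6]
opening: 0.0138
[-1.64 -1.24  8.57] [-0.252  0.562  0.026]
pos [0.5902 0.0684 0.1391] yaw -110.06 tilt 2.02 D mm [-0.7 -0.4 -2.1] spin -0.053 rows 1
[[[-0.6,0.6,2.1],-0.053]]
```

```bash
python3 -m handwheel '[[[-0.2,0.3,0.6],0.04]]';python3 -c "
from h import *
s=readout.sense();print(s['force'].round(2),s['wrist_torque'].round(3))";python3 -m handwheel '[[[-0.1,0.1,0],0.02]]';python3 -c "
from h import *
s=readout.sense();print(s['force'].round(2),s['wrist_torque'].round(3))"; python3 plan.py .5895 .068 .137 -107
```

```text
t: 12.68
position: [0.59, 0.0679, 0.1395]
tcp_rot: [0.981, -0.194, 0.018, -0.003]
force: [-1.4, -0.6, 7.5]
opening: 0.0135
[-1.37 -0.62  7.49] [-0.219  0.439  0.084]
t: 12.8
position: [0.5899, 0.0678, 0.1401]
tcp_rot: [0.979, -0.204, 0.018, -0.003]
force: [-1.8, -0.1, 6.6]
opening: 0.0136
[-1.79 -0.13  6.63] [-0.025  0.38   0.151]
pos [0.5899 0.0678 0.1401] yaw -113.59 tilt 2.1 D mm [-0.4  0.2 -3.1] spin -0.115 rows 1
[[[-0.6,0.1,3.1],-0.115]]
```

```bash
python3 -m handwheel '[[[0,0,-1.5],0],[[0,0,-1],-0.02],[[0,0,-0.5],-0.02]]';python3 plan.py .5895 .068 .137 -107
python3 - <<'E'
from h import *
s=readout.sense();print(s['force'].round(2),s['wrist_torque'].round(3))
d=cam('wrist'); cv2.imwrite('pics/w7.png',d['frame'])
d=cam('scene'); cv2.imwrite('pics/s7.png',cv2.resize(d['frame'][120:220,220:353],(800,600),interpolation=cv2.INTER_CUBIC))
E
```

```text
t: 13.18
position: [0.5894, 0.068, 0.1422]
tcp_rot: [0.983, -0.183, 0.018, -0.003]
force: [-0.9, -0.3, 0.3]
opening: 0.0139
pos [0.5894 0.068  0.1422] yaw -111.14 tilt 2.04 D mm [ 0.1  0.  -5.2] spin -0.072 rows 1
[[[-0.1,0,5.2],-0.072]]
[-0.88 -0.27  0.34] [ 0.033 -0.03   0.009]
```

View pics/w7.png

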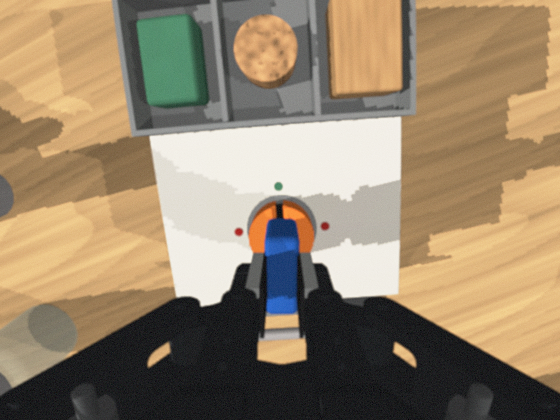

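View pics/s7.png

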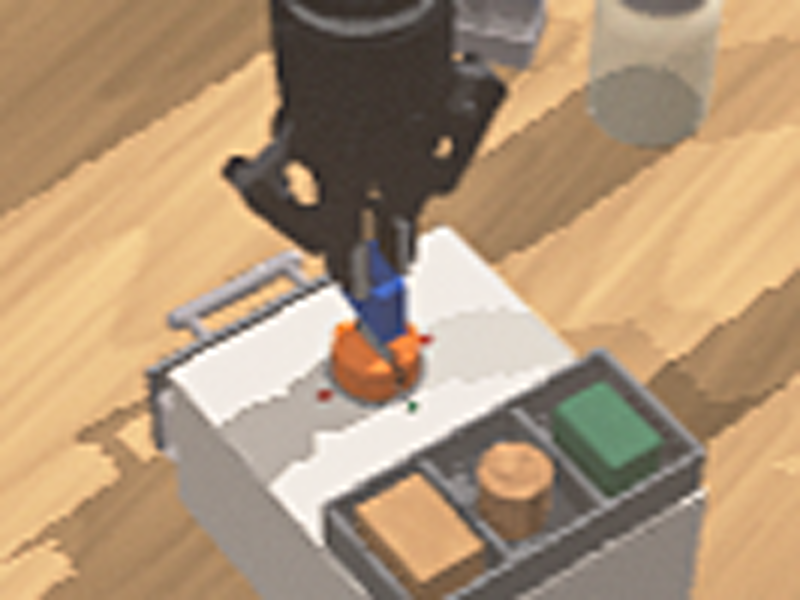

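The drawer is ajar. The slot is in line with the green dots, at (279,186) in the wrist view, and the head is back up with the force near 0. Now I lift the key out.

```bash
python3 -m handwheel '[[[0,0,-3],-0.03],[[0,0,-8],0],[[0,0,-15],0],[[0,0,-25],0],[[0,0,0],0]]'; python3 plan.py 0.52 -0.15 0.19 -90
python3 - <<'E'
from h import *
d=cam('wrist'); np.savez('pics/w8.npz',**{k:np.array(v) for k,v in d.items()}); cv2.imwrite('pics/w8.png',d['frame'])
E
```

```text
t: 13.9
position: [0.5878, 0.068, 0.1964]
tcp_rot: [0.986, -0.168, 0.018, -0.002]
force: [0.2, 0.2, -0.6]
opening: 0.0134
pos [0.5878 0.068  0.1964] yaw -109.35 tilt 2.07 D mm [ -67.8 -218.    -6.4] spin -0.338 rows 4
[[[2,57,1.1],-0.084],[[-2.8,57,1.1],-0.084],[[-7.6,56.6,1.1],-0.084],[[-12.3,55.7,1.1],-0.084]]
```

View pics/w8.png

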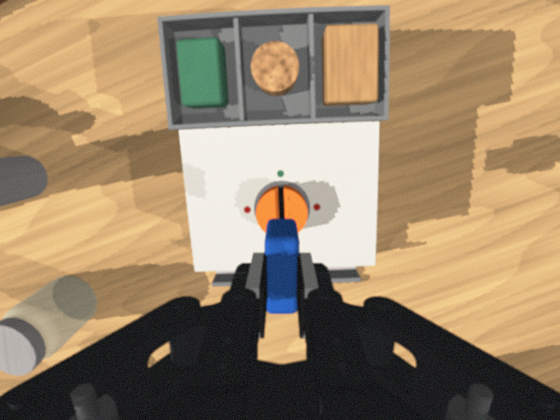

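The wrist view shows the orange head with its slot in line with the green dot at (280,174), and the key is free. Now I go back to the stand.

```bash
python3 -m handwheel '[[[2,55,0],-0.084],[[-2.8,55,0],-0.084],[[-7.6,56.6,0],-0.084],[[-12.3,55.7,1.1],-0.084],[[-14,50,1],-0.084]]'; python3 plan.py 0.4925 -0.325 0.15 -75.5
```

```text
t: 14.58
position: [0.5047, -0.2, 0.1861]
tcp_rot: [0.999, 0.052, 0.014, 0.001]
force: [0.3, -0.3, -1.4]
opening: 0.0136
pos [ 0.5047 -0.2     0.1861] yaw -84.05 tilt 1.6 D mm [ -12.2 -125.   -36.1] spin -0.149 rows 3
[[[-8.7,41,11.9],-0.05],[[-10.7,40.5,11.9],-0.05],[[-12.7,39.9,11.9],-0.05]]
```

```bash
python3 -m handwheel '[[[-8.7,39,6],-0.05],[[-10.7,36,10],-0.05],[[-12.7,32,10],-0.05],[[0,0,0],0],[[0,0,0],0]]'; python3 plan.py 0.496 -0.327 0.10 -75.5;  python3 - <<'E'
from h import *
d=cam('wrist'); np.savez('pics/w9.npz',**{k:np.array(v) for k,v in d.items()})
cv2.imwrite('pics/w9.png',d['frame'])
hsv=cv2.cvtColor(d['frame'],cv2.COLOR_BGR2HSV)
m=cv2.inRange(hsv,(105,100,40),(128,255,255))
k,l,st,ce=cv2.connectedComponentsWithStats(m); i=1+np.argmax(st[1:,4]*(ce[1:,1]>200)); print(st[i])
ys,xs=np.where(l==i); P=bydepth(d,np.c_[xs,ys]); M=d['M']@np.linalg.inv(np.array(d['tool_from_camera']))
Q=(P-M[:3,3])@M[:3,:3]
for r in range(st[i,1],st[i,1]+st[i,3],12): q=Q[ys==r]; print(r,np.median(q,0).round(4),np.median(P[ys==r],0).round(4))
print(M[:3,:3].round(4))
E
```

```text
t: 15.2
position: [0.4851, -0.3161, 0.1543]
tcp_rot: [0.992, 0.126, 0.011, -0.001]
force: [0.7, -0.2, -0.2]
opening: 0.0133
pos [ 0.4851 -0.3161  0.1543] yaw -75.53 tilt 1.25 D mm [ 10.9 -10.9 -54.3] spin -0.001 rows 1
[[[6.7,13.3,54.5],-0.001]]
[ 264  220   35   93 2924]
220 [ 0.0184 -0.     -0.0018] [ 0.5029 -0.3114  0.1565]
232 [ 0.0186  0.0005 -0.0209] [ 0.5028 -0.312   0.1757]
244 [ 0.0157  0.0003 -0.0288] [ 0.4997 -0.3125  0.1835]
256 [ 0.01    0.0003 -0.029 ] [ 0.4942 -0.3139  0.1836]
268 [ 0.0041  0.0005 -0.0291] [ 0.4886 -0.3156  0.1835]
280 [-0.0018  0.0005 -0.0294] [ 0.4828 -0.3172  0.1837]
292 [-0.0081  0.0007 -0.0294] [ 0.4769 -0.3187  0.1835]
304 [-0.0146  0.0005 -0.0292] [ 0.4706 -0.3202  0.1832]
[[ 9.680e-01  2.499e-01  2.140e-02]
 [ 2.498e-01 -9.683e-01  4.600e-03]
 [ 2.190e-02  9.000e-04 -9.998e-01]]
```

View pics/w9.png

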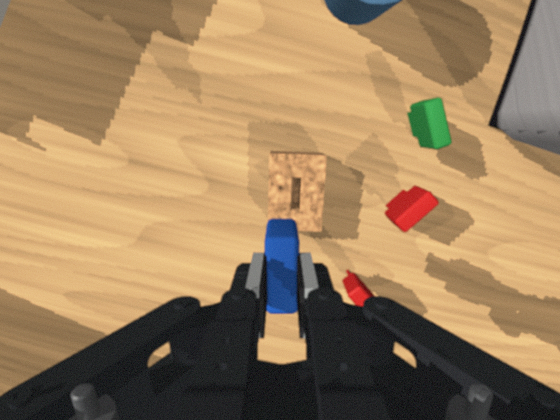

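The view shows the pocket unobstructed at about (296,193). I'll measure it.

Run:
```python
from h import *
z=np.load('pics/w9.npz'); d={k:z[k] for k in z}
yy,xx=np.mgrid[0:420,0:560]; g=d['frame'].astype(int).sum(2)
for th in (230,260,290):
    m=((yy>170)&(yy<218)&(xx>284)&(xx<308)&(g<th)).astype('uint8')
    k,l,st,ce=cv2.connectedComponentsWithStats(m); i=1+np.argmax(st[1:,4]); ys,xs=np.where(l==i)
    P=onplane(d,np.c_[xs,ys],.034); print(th,st[i],cv2.minAreaRect((P[:,:2]*1e3).astype(np.float32)),P.mean(0).round(4))
# stand top by depth
uv=np.c_[xx.ravel(),yy.ravel()]; w=(xx>255)&(xx<340)&(yy>135)&(yy<218); uv=np.c_[xx[w],yy[w]]
P=bydepth(d,uv); t=abs(P[:,2]-.034)<.006; print(t.sum(),np.median(P[t,2]),cv2.minAreaRect((P[t,:2]*1e3).astype(np.float32)))
cv2.imwrite('pics/w9c.png',cv2.resize(d['frame'][140:240,255:340],(510,600),interpolation=cv2.INTER_CUBIC))
```

```text
230 [295 179   5   5  17] ((506.95867919921875, -325.17742919921875), (3.614783525466919, 3.565983772277832), 15.16699504852295) [ 0.5074 -0.3255  0.034 ]
260 [291 196   8  12  50] ((488.231689453125, -327.864990234375), (10.193228721618652, 6.373483657836914), 15.148603439331055) [ 0.4867 -0.3287  0.034 ]
290 [291 178   9  30 186] ((496.3294372558594, -326.4773254394531), (26.915569305419922, 6.531855583190918), 11.440654754638672) [ 0.4962 -0.3266  0.034 ]
3313 0.03415157720307721 ((501.8322448730469, -325.8624267578125), (58.246116638183594, 50.19351577758789), 12.30517292022705)
```

View pics/w9c.png

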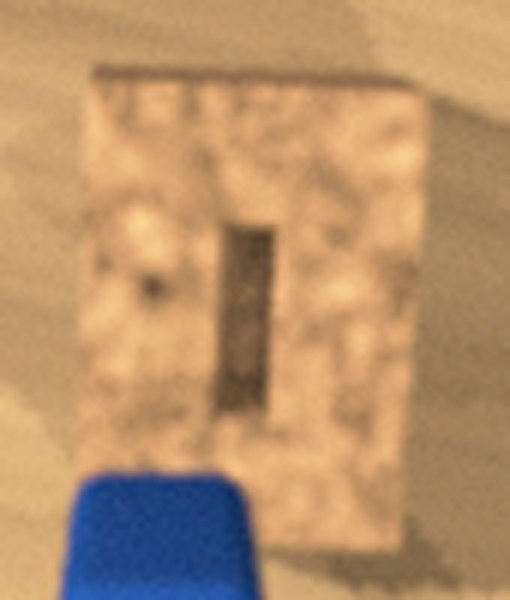

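The crop shows the pocket corners at about (222,226), (274,228), (268,411) and (216,411).

```bash
python3 - <<'E'
from h import *
z=np.load('pics/w9.npz'); d={k:z[k] for k in z}
c=np.array([(222,226),(274,228),(268,411),(216,411)],float)
P=onplane(d,(c+.5)/6-.5+[255,140],.034)[:,:2]; print(P.round(4),P.mean(0).round(4))
v=P[:2].mean(0)-P[2:].mean(0); print(np.degrees(np.arctan2(v[1],v[0])),np.linalg.norm(v),np.linalg.norm(P[0]-P[1]))
E
python3 plan.py 0.4968 -0.3265 0.075 -76.5
```

```text
[[ 0.509  -0.3196]
 [ 0.5106 -0.3272]
 [ 0.4834 -0.3337]
 [ 0.4814 -0.326 ]] [ 0.4961 -0.3266]
13.189401225678674 0.028136539976744847 0.0077201044184582995
pos [ 0.4851 -0.3159  0.1543] yaw -75.49 tilt 1.24 D mm [ 11.7 -10.6 -79.3] spin 0.018 rows 2
[[[3.5,6.5,39.8],0.009],[[3.5,6.5,39.8],0.009]]
```

```bash
python3 -m handwheel '[[[4,6,24],0.005],[[4,6,24],0.005],[[0,0,22],0],[[0,0,0],0],[[0,0,0],0]]';python3 plan.py 0.4977 -0.3262 0.070 -76
```

```text
t: 15.88
position: [0.5005, -0.3211, 0.0858]
tcp_rot: [0.992, 0.124, 0.013, 0.0]
force: [-0.6, 0.4, -0.1]
opening: 0.0139
pos [ 0.5005 -0.3211  0.0858] yaw -75.75 tilt 1.46 D mm [ -2.8  -5.1 -15.8] spin 0.004 rows 1
[[[-4.4,4.2,15.7],0.004]]
```

```bash
python3 -m handwheel '[[[-1.5,2.5,5],0.004],[[-1.5,2,5],0],[[-0.5,0,1],0],[[0,0,0],0]]';python3 plan.py 0.4977 -0.3262 0.065 -76
python3 - <<'E'
from h import *
d=cam('scene'); cv2.imwrite('pics/s10.png',cv2.resize(d['frame'][230:310,110:216],(795,600),interpolation=cv2.INTER_CUBIC))
E
```

```text
t: 16.38
position: [0.4994, -0.3271, 0.0765]
tcp_rot: [0.992, 0.122, 0.014, 0.002]
force: [-0.3, -0.5, -1.3]
opening: 0.0133
pos [ 0.4994 -0.3271  0.0765] yaw -75.99 tilt 1.66 D mm [ -1.7   0.9 -11.5] spin 0.0 rows 1
[[[-1.8,-1.3,11.4],0]]
```

View pics/s10.png

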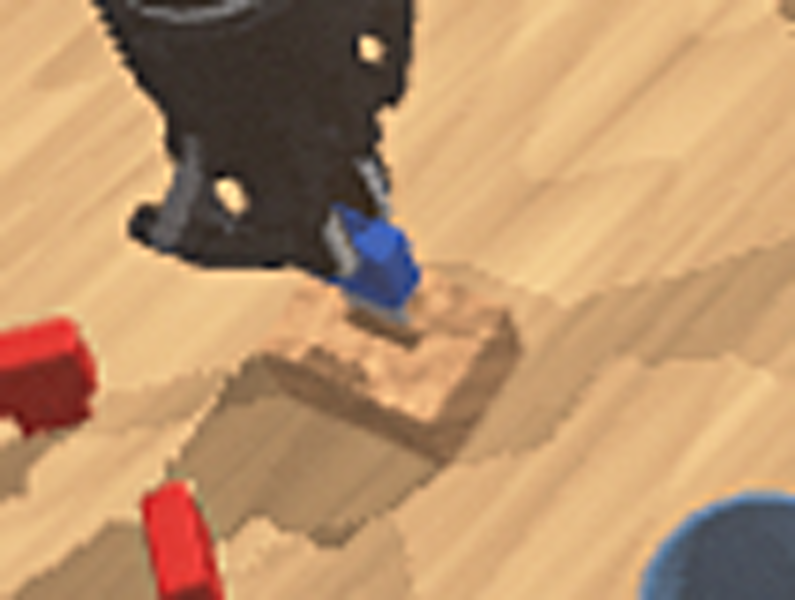

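The scene view shows the blade above the pocket, about 13 mm up.

```bash
python3 -m handwheel '[[[-1,-0.7,3],0],[[-0.8,-0.4,3],0],[[-0.5,0,3],0],[[0,0,0],0]]';python3 plan.py 0.4977 -0.3262 0.055 -76
```

```text
t: 16.92
position: [0.497, -0.3264, 0.0668]
tcp_rot: [0.992, 0.122, 0.014, 0.002]
force: [-0.0, 0.7, -0.9]
opening: 0.0138
pos [ 0.497  -0.3264  0.0668] yaw -75.99 tilt 1.65 D mm [  0.7   0.2 -11.8] spin 0.0 rows 1
[[[0.4,-0.1,11.8],0]]
```

```bash
python3 -m handwheel '[[[0,0,3],0],[[0,0,3],0],[[0,0,0],0]]';python3 -m handwheel '[[[0,0,3],0],[[0,0,3],0],[[0,0,0],0]]';python3 plan.py 0.4977 -0.3262 0.055 -76
```

```text
t: 17.3
position: [0.4972, -0.3265, 0.0603]
tcp_rot: [0.992, 0.122, 0.014, 0.002]
force: [-0.3, 0.5, -0.1]
opening: 0.0139
t: 17.68
position: [0.4975, -0.3265, 0.0539]
tcp_rot: [0.992, 0.122, 0.014, 0.002]
force: [0.2, -0.3, -0.4]
opening: 0.0133
pos [ 0.4975 -0.3265  0.0539] yaw -75.98 tilt 1.65 D mm [0.2 0.3 1.1] spin 0.0 rows 1
[[[0.3,-0.2,-1.1],0]]
```

In the pocket, 9 mm deep with no force. I continue down.

```bash
python3 -m handwheel '[[[0,0,3],0],[[0,0,3],0],[[0,0,3],0],[[0,0,0],0]]';python3 -m handwheel '[[[0,0,1.5],0],[[0,0,1.5],0],[[0,0,0],0]]'
```

```text
t: 18.18
position: [0.4977, -0.3265, 0.0442]
tcp_rot: [0.992, 0.122, 0.014, 0.002]
force: [-0.8, -0.8, -0.0]
opening: 0.0134
t: 18.55
position: [0.4979, -0.3265, 0.0411]
tcp_rot: [0.992, 0.122, 0.014, 0.002]
force: [1.0, -0.6, -1.1]
opening: 0.0134
```

```bash
python3 -m handwheel '[[[0,0,1.5],0],[[0,0,1.5],0]]';python3 -m handwheel '[[[0,0,1],0]]'
```

```text
t: 18.8
position: [0.4984, -0.3266, 0.0389]
tcp_rot: [0.992, 0.122, 0.015, 0.002]
force: [-2.4, 1.4, 10.6]
opening: 0.0136
t: 18.92
position: [0.4985, -0.3266, 0.0389]
tcp_rot: [0.992, 0.122, 0.015, 0.002]
force: [-3.2, 0.8, 8.0]
opening: 0.0141
```

The key is on the cork at the same TCP height as when I grasped it (0.039). I release to 45 mm and rise.

```bash
python3 -m handwheel '[[[0,0,-0.3],0],[[0,0,0],0],[[0,0,0],0],[[0,0,0],0]]' 45;python3 -m handwheel '[[[0,0,-6],0],[[0,0,-15],0],[[0,0,-30],0],[[0,0,-30],0],[[-15,0,-30],0]]'
```

```text
t: 19.42
position: [0.4986, -0.3267, 0.0392]
tcp_rot: [0.992, 0.122, 0.015, 0.002]
force: [-0.3, 0.3, 0.1]
opening: 0.045
t: 20.05
position: [0.4803, -0.3298, 0.154]
tcp_rot: [0.992, 0.122, 0.014, 0.001]
force: [-0.3, -0.3, 1.1]
opening: 0.0448
```

```bash
python3 -m handwheel '[[[-15,0,-20],0],[[0,0,0],0],[[0,0,0],0]]'
python3 - <<'E'
from h import *
d=cam('wrist'); cv2.imwrite('pics/w11.png',d['frame'])
hsv=cv2.cvtColor(d['frame'],cv2.COLOR_BGR2HSV)
m=cv2.inRange(hsv,(105,120,60),(128,255,255))
k,l,st,ce=cv2.connectedComponentsWithStats(m)
for i in range(1,k):
    if st[i,4]>150:
        ys,xs=np.where(l==i);uv=np.c_[xs,ys];P=bydepth(d,uv); zt=np.percentile(P[:,2],80); t=P[:,2]>zt-.005
        Q=onplane(d,uv[t],zt)[:,:2]; print('blue',st[i],ce[i],zt,t.sum(), cv2.minAreaRect((Q*1e3).astype(np.float32)))
        A=np.c_[P[t,:2]-P[t,:2].mean(0),np.ones(t.sum())]; print('plane',np.linalg.lstsq(A,P[t,2],rcond=None)[0])
s=cam('scene'); cv2.imwrite('pics/s11.png',np.hstack([cv2.resize(s['frame'][230:330,90:216],(400,400*100//126),interpolation=cv2.INTER_CUBIC),cv2.resize(s['frame'][140:240,235:361],(400,400*100//126),interpolation=cv2.INTER_CUBIC)]))
t=cam('top'); cv2.imwrite('pics/t11.png',t['frame'])
print(readout.sense()['force'])
E
```

```text
t: 20.42
position: [0.4659, -0.3345, 0.1792]
tcp_rot: [0.992, 0.122, 0.017, 0.004]
force: [-0.2, 0.0, -0.1]
opening: 0.045
blue [272 146  17  45 754] [279.94960212 167.97214854] 0.0686247261163948 754 ((497.7892761230469, -327.07318115234375), (37.59143829345703, 13.860740661621094), 13.84865951538086)
plane [0.15068841 0.1167771  0.06870326]
[0.71047971 0.78641553 0.96809899]
```

View pics/w11.png

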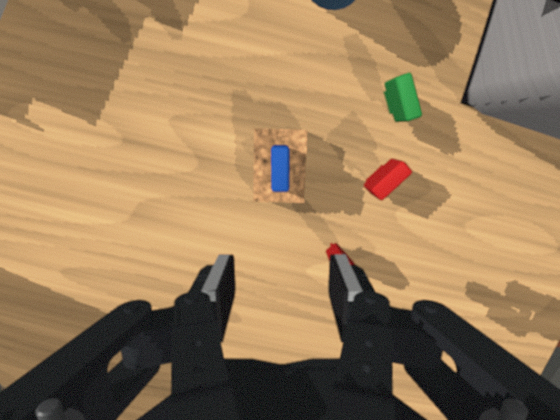

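View pics/s11.png

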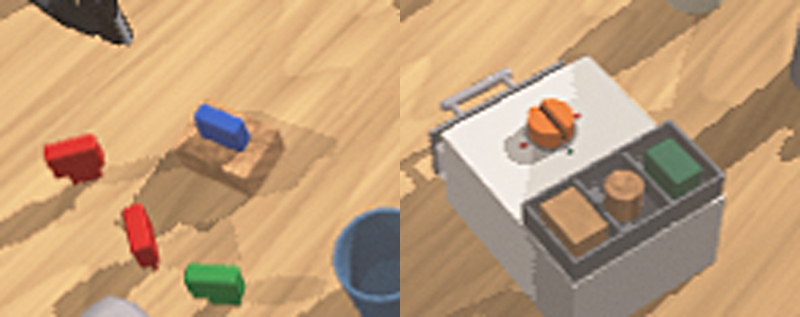

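View pics/t11.png

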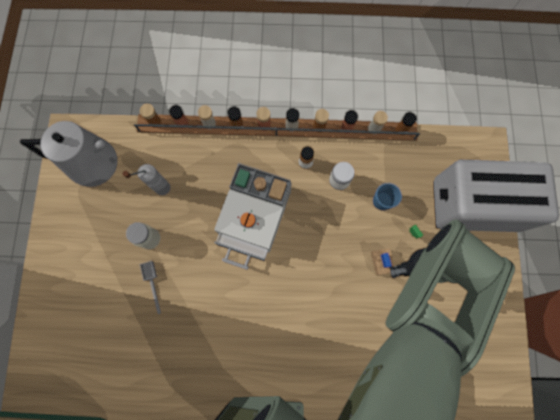

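Key top height is 0.0686, equal to its start value. The plane slope is probably side-face pixels, so I'll check with interior pixels only, along with the fastener angle.

Run:
```python
from h import *
d=cam('wrist')
hsv=cv2.cvtColor(d['frame'],cv2.COLOR_BGR2HSV)
m=cv2.inRange(hsv,(105,120,60),(128,255,255)); k,l,st,ce=cv2.connectedComponentsWithStats(m); i=1+np.argmax(st[1:,4])
m=cv2.erode((l==i).astype('uint8'),np.ones((9,9)))
ys,xs=np.where(m>0); P=bydepth(d,np.c_[xs,ys]); A=np.c_[P[:,:2]-P[:,:2].mean(0),np.ones(len(P))]
print(len(P),np.linalg.lstsq(A,P[:,2],rcond=None)[0],P[:,2].std(),P[:,2].min(),P[:,2].max())
for r in range(ys.min(),ys.max()+1,5): print(r,P[ys==r,2].mean().round(4))
for c in range(xs.min(),xs.max()+1,2): print(c,P[xs==c,2].mean().round(4))
```

```text
323 [0.23947109 0.35568631 0.06904481] 0.015318366650011473 0.06610627083771603 0.34360354865207865
150 0.0677
155 0.0682
160 0.0681
165 0.0684
170 0.068
175 0.0681
180 0.0687
185 0.0683
276 0.0682
278 0.0757
280 0.0683
282 0.068
284 0.0682
```

The interior rows are flat at 0.068, and the slope came from one bad depth pixel. The key is upright and home, so I hand in.

```bash
python3 -c "
from workcell import ticket,readout
print(readout.sense()['t'],ticket.close_job())"
```

```text
the job is handed in; nothing more can be done
20.625 None
```

I opened the drawer with the blue key, put the key back in its stand and handed the job in at about 20.6 s of the 58 s allowed.

- **Turning the fastener:** I felt the slot floor about 7 mm down and pressed to about 3.5 mm, with up to 13 N showing in z. I then turned it clockwise until it met the stop. The head rose back as I eased off, and the force fell to about 0.
- **Drawer and fastener:** The last pictures show the drawer ajar and the slot in line with the green dots. I judged both by eye and did not measure the drawer's opening or the fastener's final angle.
- **Key:** It is upright in its pocket, with the handle top flat at 0.068–0.069 m, as at the start. The gripper is open and about 0.11 m above the key.
- **Other objects:** The look-alikes and bystanders appear where they were; I compared them by eye only.

These readings were off or disagreed:

- **Side force:** While pressing and turning there was a sideways force of up to about 4 N, because the tool tilt grew to about 2°.
- **Key top slope:** The first plane fit over the key's top gave a false slope. A second fit did too, because of a bad depth pixel (0.34 m); the row averages inside the top were flat.
- **Gripper opening:** It read 13.6 mm on the 16 mm handle, but it stayed steady and the key did not slip.

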